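# Stand the ballasted reference bar on the ultrasonic tester and start the check

## Task

Lift the orange reference bar level and well clear of its rest to feel which end is the heavy one, lay it back on the rest as it was and let go, then take it again and stand it upright, heavy end down, on the middle of the tester's round steel plate so that it stands by itself. With the bar standing free, press the tester's green start button fully down and let it come up again. Do not let the bar topple, drop it or lay it on the bench, and do not disturb the other things on the bench.

Things in the scene. Friction and masses are not known exactly. Their poses are not given: they have to be found in the camera images.
- bar: Reference bar, starts lying on the rest: orange square tube, black band round its middle, aluminium band near each end, 130 mm long over the domes, 44 x 44 mm, 0.47 to 0.60 kg. Origin at its middle, own x along its axis. Its domed ends look alike. A ballast shut inside one end puts the centre of mass about 30 mm from the middle; neither look nor axes tell which end, it differs from start to start.
- bar_mid (a point): The middle of the bar (same as the bar's origin). The ends are domed, 45 mm radius, 6 mm high: like a tumbler toy the bar stands by itself only on its heavy end (this point then 65 mm above the plate), rights itself from about 20 degrees of lean and may rock a while; set on its light end it falls over.
- rest: Bar rest, fixed to the bench: blue foot 90 x 100 mm carrying two parallel steel rails (10 mm thick, 90 mm long, 26 mm between centres, tops 50 mm above the bench) along its own y. Origin: centre of the foot's underside, z up. The bar lies flat on both rails along the rest's y, its axis 72 mm above the bench, ends overhanging; its sides are free for fingers.
- plate (a point): Centre of the top of the tester's round steel plate (90 mm diameter, flat, level, 40 mm above the bench). Axes as the tester's: z up, x away from the robot side, y towards the button. The tester is a fixed aluminium deck 170 (x) x 270 (y) mm, 30 mm high; behind the plate, from 65 mm along +x, a grey console stands 25 mm higher than the plate.
- start_top (a point): Centre of the top face of the green start button (34 mm diameter), on the tester's deck, 150 mm from the plate's centre; it is pressed straight down, 6 mm to the stop, about 5 N when fully down, and springs back.
- start (a joint): Travel of the start button in m: 0 up, 0.006 fully down.
- mould: Bystander: upright steel cylinder mould, 60 mm diameter, 110 mm high, with a clamp bar at its side; origin at the centre of its underside.
- gel: Bystander: jar with a blue cap, 52 mm diameter, 100 mm high; origin at the centre of its underside.
- scraper: Bystander: spatula-shaped scraper lying on the bench, 0.17 m long along its own x; origin at its middle.
- brush: Bystander: brush lying on the bench, 0.15 m long along its own x; origin at its middle.
- tape: Bystander: round yellow tape-measure case, 60 mm diameter, 20 mm high; origin at the centre of its underside.
Not all that is in view belongs to the job. Of the things like the bar, leave any that is brown or yellow; of the rest the smaller one is meant.

How it is judged:
On the way, in this order (a step that is already met when the one before it is completed fails the run):
1. the bar is held level (within 0.35 rad), clear above the rest (its middle more than 100 mm above the bench) (height (world z) of bar above 0.1 m and angle between bar's own x axis and vertical between 1.22 and 1.92 rad), for 0.3 s.
2. the bar lies on the rest again and is let go (horizontal distance between bar and rest below 0.03 m and height (world z) of bar between 0.066 and 0.078 m and angle between the x axis of bar and the y axis of rest, either way round below 0.15 rad and contact force between the fingers and bar below 0.05 N), for 0.2 s.
3. the bar stands upright by itself on the plate, let go ((angle between bar's own x axis and vertical below 0.2 rad or angle between bar's own x axis and vertical above 2.9416 rad) and horizontal distance between bar and plate below 0.035 m and z of bar in the frame of plate between 0.057 and 0.072 m and contact force between the fingers and bar below 0.05 N), for 0.7 s.
4. the start button is pressed fully down (5 mm of 6 or more) while the bar stands free on the plate (all of step 3 and value of joint start above 0.005 m), for 0.02 s.
At the end, for the whole second after the job is handed in: The bar stands by itself upright (within 0.2 rad) on the plate, its middle within 35 mm of the plate's centre seen from above and 57 to 72 mm above the plate, at most rocking gently (under 0.08 m/s), and the start button is up again (within 1.5 mm) ((angle between bar's own x axis and vertical below 0.2 rad or angle between bar's own x axis and vertical above 2.9416 rad) and horizontal distance between bar and plate below 0.035 m and z of bar in the frame of plate between 0.057 and 0.072 m and linear speed of bar below 0.08 m/s and value of joint start below 0.0015 m); the robot touches nothing.
It fails at once if the bar touches the tester while leaning more than 0.6 rad (toppled or laid there) (contact force between bar and tester above 0.5 N and angle between bar's own x axis and vertical between 0.6 and 2.5416 rad).
It fails at once if the bar falls or is laid on the bench (its middle under 40 mm above the bench) (height (world z) of bar below 0.04 m).
It fails at once if a bystander is shifted or knocked over (more than 30 mm) (distance of any of mould, gel, scraper, brush, tape from where it was at the start of the episode above 0.03 m).
It also fails if it takes over 64 s, if anything falls off the work surface, if the arm or the gripper's body presses on something with over 40 N, if the wrist force passes 120 N, or if a joint passes its speed limit or range.

## Robot

A 6-joint arm with a two-finger parallel gripper is mounted at the origin on the work surface. World frame = base frame: x ahead of the robot, y to its left, z up, the work surface at z = 0. Lengths are in m, angles in rad, forces in N, time in s.
With the tool pointing down it reaches from about 0.25 to 0.775 m from the base axis. Payload 4 kg.
Tool frame: the origin (TCP) lies at the very end of the fingers, on their centre line; the grasp point (between the pads) lies 19 mm behind it; z points along the fingers, y is the direction in which the jaws open and shut (so a half turn about z gives the same grasp; the last joint's range is limited). The gripper opens to 85 mm and grips with 20 to 120 N. Pads are 22 mm wide; open, the fingers measure 114 mm over their backs; the gripper's body (76 mm by 85 mm) begins 54 mm behind the grasp point. The pads swing forward as they close: fully open they stand 13 mm farther back than shut.
Start: joints at [-1.4, 0.087, 1.371, -0, 1.684, -0.103], TCP at [0.149, -0.53, 0.207] pointing down, gripper open.
Joint ranges: [-3.1, 3.1], [-0.76, 2.03], [0.27, 2.55], [-1.08, 4.22], [0.17, 2.65], [-2.57, 2.57]. Speed limits (rad/s): [2.79, 2.79, 3.14, 3.14, 3.14, 3.14].

## Interface

Orientations are given as a unit quaternion [w, x, y, z].
In Python, from workcell import env, cams, workorder gives the robot as it stands.
- The arm moves only by the shell command python3 -m pendant 'ROWS'. ROWS is JSON, a list that holds one entry, the list of rows, each a list of 7 numbers: the shift along the world's x, y, z in mm, then the turn, a rotation vector about the world's x, y, z in rad, then the finger opening in mm, from 0 to 85.4. In form: [[[tx, ty, tz, wx, wy, wz, gripper], ...]]. A call has 1 to 5 rows; each row is the pose to reach, as a shift and turn from the pose measured when the call began; what a row does not reach only later rows make up. A row lasts 1/12 s, in which the tool goes at most 41.7 mm and 7.16 degrees, less where a joint would pass 70% of its speed; a pose out of reach is approached as far as the arm can. A call with a gripper value outside its range is refused whole. The fingers move at their own pace and stop on an object; the grip force is fixed at half the most. Time passes only in rows, so rows that repeat a pose let the fingers close. It gives the time, the measured TCP pose, the force and the opening at its end, in the units of the state.
- env.state(): the state, without advancing time (a new reading comes with each control period).
- cams.grab_frame(name): name is "scene" or "top" or "wrist"; returns a dict with "img" (400x640x3 uint8, blue, green, red), "K" (3x3 intrinsics, pixels), "k1" (the pictures are not rectified: a ray, as slopes to the right and down, at radius r is drawn at 1 + k1 r^2 times it, then the intrinsics apply), "cam_to_world" (4x4, takes a point from camera to world coordinates); the wrist camera has in their place "tool_from_camera" (4x4, takes a point from camera to tool coordinates, whose origin is the TCP and whose axes are the flange's). Camera axes: x right, y down, z forward; pixel columns grow to the right and rows downward; lengths in m; the calibration is good to about 2 mm. A picture is of the moment at which its call begins: read the wrist's pose just before it. There is no depth.
- workorder.finish_job(): hands the job in, once; it reports no verdict.
The state is a dict: "time": time; "joints": joint angles; "dq": joint speeds; "tau": joint torques, N m; "eef_pos": TCP position; "tcp_rot": TCP orientation; "contact_force": force on the tool from outside, world axes, zero at the start; "torque": the same for the moment, N m; "grip_width": finger opening in m.
Only numpy, scipy, OpenCV 4.12 (cv2) and the standard library are available. Lean on these libraries where they do the work, as an engineer would, in place of code of your own. Each camera call takes 0.05 s, during which the arm holds its last target. There are 200 camera calls.

## Working session

There is one attempt and no reset: what is moved stays moved. The work goes in short steps, Python scripts to look and compute and a shell command to move; the robot and the scene stay as the last step left them, time stands still between calls to the robot, and variables do not carry over. Pictures are saved under pics/ and viewed, about 8 in all and at most 12, crops included, and the job is handed in when it is done.

```bash
mkdir -p pics; ls; cat > h.py <<'E'
import numpy as np, cv2, sys
from workcell import env, cams, workorder
def grab(name, out=None):
    f=cams.grab_frame(name)
    if out: cv2.imwrite('pics/'+out,f['img'])
    return f
def ray(f,u,v,T=None):
    K=f['K']; k1=f['k1']
    x=np.array([(u-K[0][2])/K[0][0],(v-K[1][2])/K[1][1]]); p=x.copy()
    for _ in range(30): p=x/(1+k1*(p@p))
    T=np.array(f['cam_to_world'] if T is None else T)
    return T[:3,3], T[:3,:3]@np.array([p[0],p[1],1.])
def onz(f,u,v,z,T=None):
    o,d=ray(f,u,v,T); return o+d*(z-o[2])/d[2]
def proj(f,P,T=None):
    T=np.array(f['cam_to_world'] if T is None else T)
    q=T[:3,:3].T@(np.array(P)-T[:3,3]); p=q[:2]/q[2]; p=p*(1+f['k1']*(p@p))
    K=f['K']; return K[0][0]*p[0]+K[0][2],K[1][1]*p[1]+K[1][2]
E
python3 - <<'E'
from h import *
import pickle
for n in ('top','scene'):
    f=grab(n,n+'1.png'); pickle.dump(f,open(n+'1.pkl','wb')); print(n,np.round(f['cam_to_world'],3).tolist(),f['K'],f['k1'])
s=env.state(); print(s)
E
```

```text
pics
top [[0.017, -0.997, 0.082, 0.377], [-1.0, -0.017, -0.001, -0.009], [0.002, -0.082, -0.997, 1.177], [0.0, 0.0, 0.0, 1.0]] [[402.43263953   0.         325.46241517]
 [  0.         402.43263953 195.97358634]
 [  0.           0.           1.        ]] -0.03777865884329505
scene [[-0.707, 0.464, -0.534, 1.301], [0.707, 0.483, -0.516, 0.795], [0.019, -0.742, -0.67, 1.14], [0.0, 0.0, 0.0, 1.0]] [[440.30926214   0.         320.29728334]
 [  0.         440.30926214 200.26960911]
 [  0.           0.           1.        ]] -0.12585309316778115
{'time': 0.1, 'joints': array([-1.40009749e+00,  8.78997585e-02,  1.37213644e+00,  7.00794837e-06,
        1.68359351e+00, -1.03117072e-01]), 'dq': array([-0.00049729, -0.00169294, -0.00341079,  0.00175697,  0.00024314,
        0.00080654]), 'tau': array([ 1.53190806e-03, -3.53015900e+01, -3.14218783e+01, -2.30878213e-04,
        7.95684551e-03,  3.02300904e-06]), 'eef_pos': array([ 0.14862673, -0.52901416,  0.20582912]), 'tcp_rot': array([-1.01806677e-03,  9.90642168e-01,  1.36480977e-01, -3.09303798e-05]), 'contact_force': array([-0.20347234, -0.07682504, -0.27489344]), 'torque': array([-0.06418974, -0.00020154, -0.00470448]), 'grip_width': 0.08522258449633612}
```

View pics/top1.png

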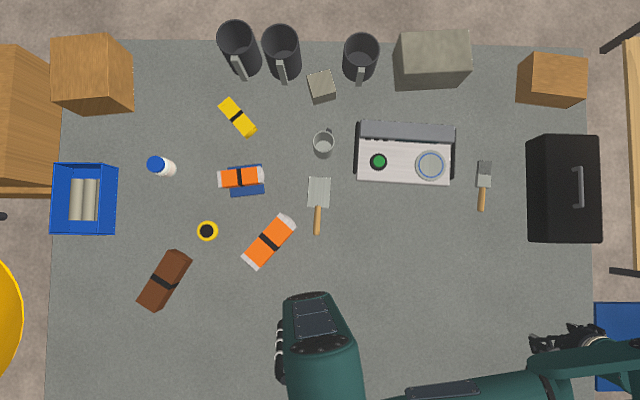

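View pics/scene1.png

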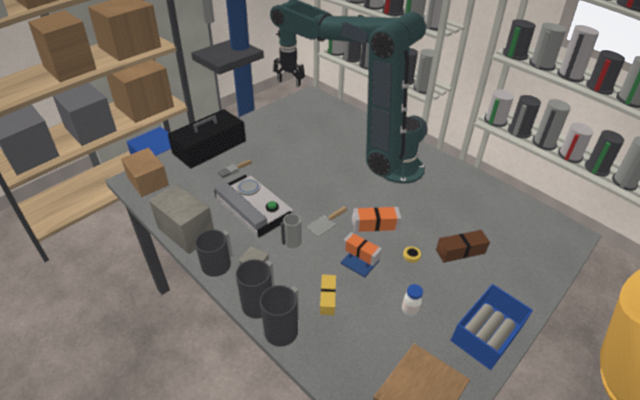

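Candidates in the top view are orange on the blue rest at (241,177), a larger orange at (269,242), yellow at (237,117) and brown at (164,281). Leaving brown and yellow, the smaller orange one, at (241,177) on the rest, is the one meant. I'll confirm it in a crop.

```bash
python3 - <<'E'
from h import *
i=cv2.imread('pics/top1.png')
a=cv2.resize(i[150:210,205:280],None,fx=5,fy=5,interpolation=cv2.INTER_CUBIC)
b=cv2.resize(i[110:195,345:465],None,fx=5,fy=5,interpolation=cv2.INTER_CUBIC)
c=np.zeros((425+0,600+0,3),np.uint8); c[:]=b
o=np.zeros((425+0,800,3),np.uint8)
a=cv2.resize(i[150:210,205:280],(375,300),interpolation=cv2.INTER_CUBIC); b=cv2.resize(b,(425,301))
o=np.zeros((301,800,3),np.uint8); o[:300,:375]=a; o[:,375:]=b
cv2.imwrite('pics/crop1.png',o)
print('crop right scale',425/120,301/85)
E
```

```text
crop right scale 3.5416666666666665 3.541176470588235
```

View pics/crop1.png

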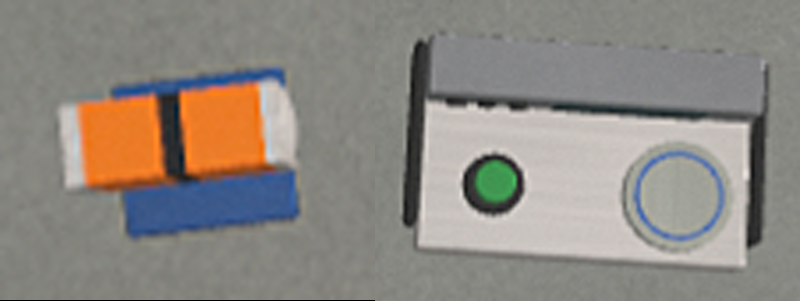

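The bar on the rest at about (239,177) is orange and the smaller of the two, so that is the target. The plate centre is at about (431,165) and the button at about (379,161).

```bash
python3 - <<'E'
from h import *
import pickle
f=pickle.load(open('top1.pkl','rb'))
L=lambda x,y:(205+x/5-.4,150+y/5-.4)
R=lambda x,y:(345+(x-375)/3.5417-.36,110+y/3.541-.36)
b=onz(f,*L(172,135),.094);print('barmid',b)
for A,B in (((80,105),(262,83)),((88,187),(268,164))):
    p,q=onz(f,*L(*A),.094),onz(f,*L(*B),.094); print('dir',p,q,np.degrees(np.arctan2(*(p-q)[[1,0]])))
l,r=onz(f,*L(62,146),.094),onz(f,*L(285,124),.094);print('ends',l,r)
for A,B in (((113,86),(284,68)),((130,236),(298,216))):
    p,q=onz(f,*L(*A),.015),onz(f,*L(*B),.015);print('rest',p,q,np.degrees(np.arctan2(*(p-q)[[1,0]])))
p=onz(f,*R(679,195),.04);print('plate',p)
for z in(.035,.04,.045,.05):
    q=onz(f,*R(495,181),z);print('btn',z,q,np.linalg.norm((q-p)[:2]),np.degrees(np.arctan2(*(q-p)[[1,0]])))
p,q=onz(f,*R(416,248),.03),onz(f,*R(747,267),.03);print('deck',p,q,np.degrees(np.arctan2(*(p-q)[[1,0]])))
print('mug/mould', onz(f,323,143,.11)); print(onz(f,317,192,0), onz(f,484,175,0),onz(f,161,166,.05))
from scipy.spatial.transform import Rotation as Ro
s=env.state();print(Ro.from_quat(s['tcp_rot'],scalar_first=True).as_matrix())
print(cams.grab_frame('wrist')['tool_from_camera'])
E
```

```text
barmid [0.5139603 0.2261768 0.094    ]
dir [0.52957774 0.27696096 0.094     ] [0.54323479 0.17812623 0.094     ] 97.86734729925637
dir [0.48484197 0.27085868 0.094     ] [0.49899322 0.17347822 0.094     ] 98.26830002468108
ends [0.50697483 0.28590088 0.094     ] [0.52097947 0.16491608 0.094     ]
rest [0.55223528 0.27889627 0.015     ] [0.5644416 0.1791791 0.015    ] 96.9788251382992
rest [0.46458953 0.26570752 0.015     ] [0.47788298 0.16841498 0.015     ] 97.7803616822665
plate [ 0.56448004 -0.30829373  0.04      ]
btn 0.035 [ 0.57403144 -0.1599217   0.035     ] 0.14867914295359663 86.31668646515762
btn 0.04 [ 0.57316669 -0.15925951  0.04      ] 0.14928715512346122 86.66421531837176
btn 0.045 [ 0.57230195 -0.15859733  0.045     ] 0.14990061497981505 87.00891228250391
btn 0.05 [ 0.5714372  -0.15793514  0.05      ] 0.15051945591459998 87.35078718352824
deck [ 0.51885518 -0.09680152  0.03      ] [ 0.50806835 -0.36618281  0.03      ] 87.70693112305946
mug/mould [ 6.06738910e-01 -2.80244521e-04  1.10000000e-01]
[0.48417829 0.01566804 0.        ] [ 0.54330315 -0.47854209  0.        ] [0.54634235 0.45956379 0.05      ]
[[ 9.62745884e-01  2.70407559e-01 -3.39175372e-04]
 [ 2.70407685e-01 -9.62743813e-01  2.00863692e-03]
 [ 2.16611618e-04 -2.02552256e-03 -9.99997925e-01]]
[[ 3.81821473e-04 -9.56688288e-01 -2.91114022e-01  7.35161593e-02]
 [ 9.99999862e-01  2.60102472e-04  4.56812181e-04  5.94513754e-04]
 [-3.61307387e-04 -2.91114156e-01  9.56688255e-01 -1.67212144e-01]
 [ 0.00000000e+00  0.00000000e+00  0.00000000e+00  1.00000000e+00]]
```

```bash
cat > go.py <<'E'
# target: grasp/TCP pos mm, tool-z direction and tool-y direction -> remaining shift (mm) and turn
import sys,numpy as np
from scipy.spatial.transform import Rotation as R
from workcell import env
def report(p,z,y):
    s=env.state(); z=np.array(z,float);z/=np.linalg.norm(z); y=np.array(y,float);y-=z*(y@z);y/=np.linalg.norm(y)
    M=np.column_stack([np.cross(y,z),y,z]); Q=R.from_quat(s['tcp_rot'],scalar_first=True)
    print('shift',np.round(np.array(p)-s['eef_pos']*1000,1),'turn',np.round((R.from_matrix(M)*Q.inv()).as_rotvec(),4),
     't',round(s['time'],2),'j',np.round(s['joints'],3),'F',np.round(s['contact_force'],2),'T',np.round(s['torque'],3),'w',round(s['grip_width']*1000,1))
if __name__=='__main__':
    a=list(map(float,sys.argv[1:])); report(a[:3],a[3:6],a[6:9])
E
python3 -m pendant '[[[366,755,10,0,0,1.433,85],[366,755,10,0,0,1.433,85],[366,755,10,0,0,1.433,85],[366,755,10,0,0,1.433,85],[366,755,10,0,0,1.433,85]]]'
python3 go.py 514 225.5 220 0 0 -1 .991 .134 0
```

```text
time: 0.57
eef_pos: [0.2398, -0.3401, 0.2087]
tcp_rot: [-0.001, 0.9, 0.437, -0.0]
contact_force: [1.7, -0.4, 0.5]
grip_width: 0.0851
shift [274.2 565.6  11.3] turn [-6.000e-04 -1.200e-03  8.013e-01] t 0.57 j [-1.093 -0.216  1.653 -0.     1.705 -0.426] F [ 1.74 -0.36  0.5 ] T [-0.     0.012  0.009] w 85.1
```

```bash

python3 -m pendant '[[[274,566,11,0,0,0.8,85],[274,566,11,0,0,0.8,85],[274,566,11,0,0,0.8,85],[274,566,11,0,0,0.8,85],[274,566,11,0,0,0.8,85]]]' >/dev/null
python3 go.py 514 225.5 220 0 0 -1 .991 .134 0
```

```text
shift [183.8 378.    7.4] turn [ 0.0002 -0.0006  0.1759] t 0.98 j [-0.588 -0.341  1.74  -0.     1.743 -0.547] F [1.37 0.32 0.94] T [-0.088 -0.107  0.008] w 84.9
```

```bash

python3 -m pendant '[[[184,378,7,0,0,0.176,85],[184,378,7,0,0,0.176,85],[184,378,7,0,0,0.176,85],[184,378,7,0,0,0.176,85],[184,378,7,0,0,0.176,85]]]' >/dev/null
python3 go.py 514 225.5 220 0 0 -1 .991 .134 0
```

```text
shift [ 92.8 190.3   3.9] turn [ 0.0005 -0.0001 -0.0006] t 1.4 j [-5.000e-02 -2.020e-01  1.628e+00 -1.000e-03  1.716e+00 -1.860e-01] F [ 0.83 -0.93  0.34] T [-0.035 -0.006 -0.008] w 84.8
```

```bash

python3 -m pendant '[[[93,190,4,0,0,0,85],[93,190,4,0,0,0,85],[93,190,4,0,0,0,85],[93,190,4,0,0,0,85],[93,190,4,0,0,0,85]]]' >/dev/null
python3 -m pendant '[[[0,0,0,0,0,0,85],[0,0,0,0,0,0,85]]]' >/dev/null
python3 go.py 514 225.5 220 0 0 -1 .991 .134 0
python3 - <<'E'
from h import *
import pickle
s=env.state(); f=grab('wrist','w1.png'); pickle.dump((s,f),open('w1.pkl','wb'))
E
```

```text
shift [2.1 1.1 2.5] turn [ 0.002  -0.0041 -0.0047] t 1.98 j [ 3.120e-01  1.090e-01  1.326e+00 -1.000e-03  1.711e+00  1.730e-01] F [-0.37  0.16 -1.32] T [ 0.018 -0.032 -0.028] w 84.9
```

View pics/w1.png

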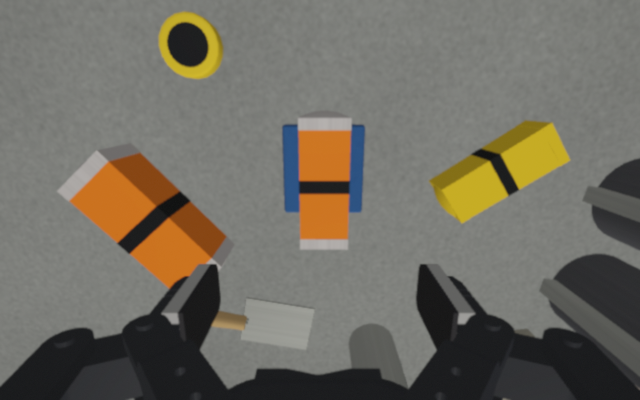

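```bash
python3 - <<'E'
from h import *
import pickle
from scipy.spatial.transform import Rotation as Ro
s,f=pickle.load(open('w1.pkl','rb'))
T=np.eye(4);T[:3,:3]=Ro.from_quat(s['tcp_rot'],scalar_first=True).as_matrix();T[:3,3]=s['eef_pos'];T=T@np.array(f['tool_from_camera'])
print('mid',onz(f,325,187,.094,T))
for a,b in (((299,118),(300,249)),((352,118),(348,249)),((325.5,124),(324,244))):
    p,q=onz(f,*a,.094,T),onz(f,*b,.094,T);print(p,q,np.degrees(np.arctan2(*(p-q)[[1,0]])))
for z in(0,.044,.06): print('big',z,onz(f,232,240,z,T),onz(f,225,265,z,T))
ft=pickle.load(open('top1.pkl','rb'));print(onz(ft,296,220,.03),onz(ft,280,214,.06))
E
```

```text
mid [0.51683528 0.22668214 0.094     ]
[0.48680618 0.28212503 0.094     ] [0.50232009 0.16426063 0.094     ] 97.49845436280965
[0.53049777 0.28825427 0.094     ] [0.54681987 0.17060224 0.094     ] 97.89834367697728
[0.50936827 0.28040043 0.094     ] [0.52384887 0.1724473  0.094     ] 97.63992778585134
big 0 [0.41827646 0.12144324 0.        ] [0.41185235 0.08627781 0.        ]
big 0.044 [0.42782676 0.14157601 0.044     ] [0.42213757 0.11043355 0.044     ]
big 0.06 [0.4312996  0.14889702 0.06      ] [0.42587766 0.11921745 0.06      ]
[0.40043197 0.07331361 0.03      ] [0.41566301 0.11594804 0.06      ]
```

```bash

python3 go.py 516 226 50 0 0 -1 .991 .134 0
python3 -m pendant '[[[4,1,-40,0,0,0,85],[4,1,-80,0,0,0,85],[4,1,-120,0,0,0,85],[4,1,-155,0,0,0,85],[4,1,-167,0,0,0,85]]]' >/dev/null
python3 go.py 516 226 50 0 0 -1 .991 .134 0
```

```text
shift [   4.4    3.1 -168.3] turn [ 0.0023 -0.0031 -0.0028] t 2.03 j [ 3.100e-01  1.060e-01  1.328e+00 -1.000e-03  1.711e+00  1.730e-01] F [ 0.29 -0.16  0.53] T [-0.056 -0.006 -0.038] w 85.1
shift [5.  5.3 4.7] turn [ 0.006  -0.0134 -0.0007] t 2.45 j [ 0.307  0.2    1.571 -0.002  1.385  0.172] F [-0.4  -0.25 -1.57] T [-0.016  0.074 -0.014] w 84.8
```

```bash

python3 -m pendant '[[[5,5,5,0.005,-0.01,0,85],[5,5,5,0.005,-0.01,0,85],[5,5,5,0.005,-0.01,0,85]]]' >/dev/null
python3 go.py 516 226 50 0 0 -1 .991 .134 0
python3 -m pendant '[[[0,0,0,0,0,0,35],[0,0,0,0,0,0,35],[0,0,0,0,0,0,35],[0,0,0,0,0,0,35],[0,0,0,0,0,0,35]]]' >/dev/null
python3 -m pendant '[[[0,0,0,0,0,0,35],[0,0,0,0,0,0,35],[0,0,0,0,0,0,35],[0,0,0,0,0,0,35],[0,0,0,0,0,0,35]]]' >/dev/null
python3 go.py 516 226 50 0 0 -1 .991 .134 0
```

```text
shift [-2.2  0.1 -3.8] turn [-0.0007  0.0022  0.0001] t 2.7 j [ 0.311  0.198  1.555 -0.     1.386  0.177] F [-0.2   0.24  0.83] T [ 0.057 -0.03  -0.096] w 85.3
shift [-3.2 -0.1 -6.1] turn [-0.0012  0.0049 -0.0001] t 3.53 j [ 0.311  0.196  1.552 -0.     1.388  0.176] F [-1.14  0.38  2.21] T [-0.153  0.129 -0.002] w 42.6
```

```bash

python3 -m pendant '[[[0,0,20,0,0,0,35],[0,0,40,0,0,0,35],[0,0,60,0,0,0,35],[0,0,70,0,0,0,35],[0,0,70,0,0,0,35]]]' >/dev/null
for i in 1 2 3; do python3 go.py 516 226 120 0 0 -1 .991 .134 0
python3 -m pendant '[[[0,0,0,0,0,0,35],[0,0,0,0,0,0,35],[0,0,0,0,0,0,35]]]' >/dev/null; done
python3 go.py 516 226 120 0 0 -1 .991 .134 0
python3 - <<'E'
from h import *
import pickle
s=env.state(); f=grab('wrist','w2.png'); g=grab('scene','s2.png')['img'][180:330,280:480]
w=cv2.resize(f['img'][60:300,200:450],(520,500)); g=cv2.resize(g,(280,210)); o=np.zeros((500,800,3),np.uint8);o[:,:520]=w;o[:210,520:]=g
cv2.imwrite('pics/v2.png',o)
E
```

```text
shift [-4.4 -0.6 -8. ] turn [-0.0024  0.0088 -0.0002] t 3.95 j [ 0.311  0.147  1.461 -0.     1.524  0.176] F [ 0.56  0.17 -3.89] T [-0.145 -0.137  0.002] w 42.2
shift [-3.3 -0.2 -5.9] turn [-0.0013  0.0053 -0.0002] t 4.2 j [ 0.311  0.149  1.464 -0.     1.524  0.176] F [ 0.34 -0.16 -6.14] T [-0.154 -0.011  0.   ] w 42.0
shift [-2.8 -0.  -4.8] turn [-0.0006  0.0035 -0.0002] t 4.45 j [ 3.110e-01  1.500e-01  1.465e+00 -1.000e-03  1.523e+00  1.760e-01] F [ 0.08  0.63 -5.08] T [-0.15   0.019 -0.028] w 42.2
shift [-2.7 -0.  -4.7] turn [-0.0005  0.0032 -0.0003] t 4.7 j [ 0.311  0.15   1.465 -0.     1.523  0.176] F [-0.05  0.38 -4.96] T [-0.122 -0.037  0.03 ] w 42.6
```

View pics/v2.png

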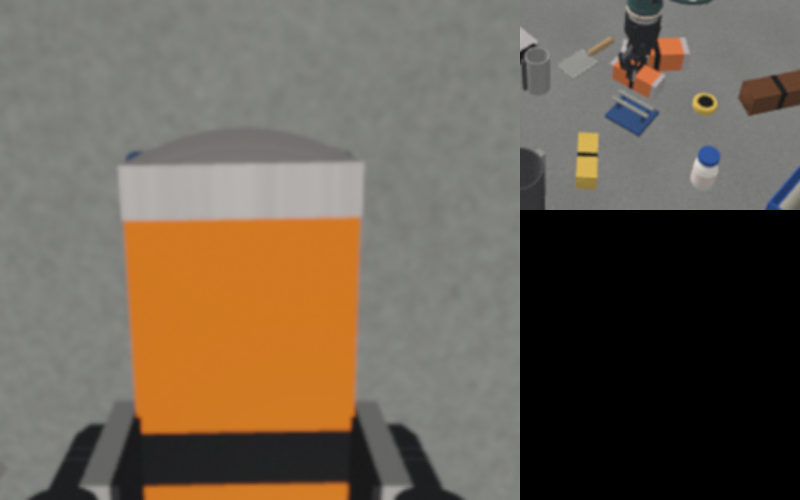

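The bar is level, held at its middle and clear of the rest. Fz of about -5 N with Mx of about -0.145 N·m puts the centre of mass about 29 mm towards +y, so the +y end is heavy. I'll lay it back.

```bash

python3 -m pendant '[[[0,0,-20,0,0,0,35],[0,0,-40,0,0,0,35],[0,0,-55,0,0,0,35],[0,0,-62,0,0,0,35],[0,0,-66,0,0,0,35]]]' >/dev/null
python3 -m pendant '[[[0,0,0,0,0,0,35],[0,0,0,0,0,0,35],[0,0,0,0,0,0,35]]]' >/dev/null
python3 go.py 516 226 56 0 0 -1 .991 .134 0
```

```text
shift [-2.8 -0.1 -2.7] turn [-0.0006  0.0033 -0.0002] t 5.47 j [ 0.311  0.195  1.549 -0.     1.395  0.176] F [-0.65  1.02 -3.71] T [-0.116 -0.04  -0.004] w 42.4
```

```bash

python3 -m pendant '[[[0,0,-1,0,0,0,35],[0,0,-2,0,0,0,35],[0,0,-3,0,0,0,35],[0,0,-3,0,0,0,35]]]' >/dev/null
python3 go.py 516 226 56 0 0 -1 .991 .134 0
```

```text
shift [-3.4 -0.1 -0.3] turn [-0.001   0.0047 -0.0001] t 5.8 j [ 3.110e-01  1.970e-01  1.551e+00 -1.000e-03  1.388e+00  1.760e-01] F [-0.02 -0.15 -3.3 ] T [-0.116 -0.024  0.015] w 42.4
```

```bash

for i in 1 ; do python3 -m pendant '[[[0,0,-1.5,0,0,0,35],[0,0,-1.5,0,0,0,35],[0,0,-1.5,0,0,0,35]]]' >/dev/null
python3 go.py 516 226 56 0 0 -1 .991 .134 0; done
```

```text
shift [-3.5 -0.  -0. ] turn [-0.0009  0.0053 -0.0002] t 6.05 j [ 3.110e-01  1.970e-01  1.552e+00 -1.000e-03  1.387e+00  1.760e-01] F [-2.87 -2.9   2.64] T [-0.389  0.661  0.034] w 42.2
```

Contact with the rails is made, so open now.

```bash

python3 -m pendant '[[[0,0,0,0,0,0,50],[0,0,0,0,0,0,65],[0,0,0,0,0,0,85],[0,0,0,0,0,0,85],[0,0,0,0,0,0,85]]]' >/dev/null
python3 -m pendant '[[[0,0,0,0,0,0,85],[0,0,0,0,0,0,85],[0,0,0,0,0,0,85],[0,0,0,0,0,0,85],[0,0,0,0,0,0,85]]]' >/dev/null
python3 go.py 516 226 56 0 0 -1 .991 .134 0
python3 - <<'E'
import numpy as np
a=np.radians(97.7); d=np.array([np.cos(a),np.sin(a),0]); y=np.array([np.sin(a),-np.cos(a),0])
for th in(20,30):
    t=np.array([0,0,-1])*np.cos(np.radians(th))+d*np.sin(np.radians(th))
    g=np.array([516,226,73]) ; print(th,'z',t,'TCP',g+17*t,'y',y)
E
```

```text
shift [-3.7 -0.2 -0.1] turn [-0.0012  0.0058 -0.0002] t 6.88 j [ 3.110e-01  1.970e-01  1.552e+00 -1.000e-03  1.387e+00  1.760e-01] F [-0.21  0.33  0.27] T [-0.026 -0.026  0.036] w 85.0
20 z [-0.04582597  0.33893622 -0.93969262] TCP [515.22095844 231.76191567  57.02522545] y [0.9909832  0.13398619 0.        ]
30 z [-0.06699309  0.4954916  -0.8660254 ] TCP [514.86111742 234.4233572   58.27756814] y [0.9909832  0.13398619 0.        ]
```

```bash

python3 go.py 515 234 60 -.067 .4955 -.866 .991 .134 0
```

```text
shift [-4.7  7.8  3.9] turn [0.5177 0.0758 0.0014] t 6.88 j [ 3.110e-01  1.970e-01  1.552e+00 -1.000e-03  1.387e+00  1.760e-01] F [-0.21  0.33  0.27] T [-0.026 -0.026  0.036] w 85.0
```

```bash

python3 -m pendant '[[[-1,2,1,0.104,0.015,0,85],[-2,3,2,0.207,0.03,0,85],[-3,5,3,0.311,0.045,0,85],[-4,6,4,0.414,0.06,0.001,85],[-5,8,4,0.518,0.076,0.001,85]]]' >/dev/null
python3 -m pendant '[[[0,0,0,0,0,0,85],[0,0,0,0,0,0,85],[0,0,0,0,0,0,85]]]' >/dev/null
python3 go.py 515 234 60 -.067 .4955 -.866 .991 .134 0
```

```text
shift [-1.1 -0.3 -2.1] turn [-0.0036  0.0041  0.0007] t 7.55 j [ 0.007  0.187  1.653  0.531  1.398 -0.247] F [ 0.34 -0.19 -0.17] T [-0.242 -0.01   0.01 ] w 84.6
```

```bash
cat > fk.py <<'E'
import numpy as np
from scipy.optimize import least_squares
from scipy.spatial.transform import Rotation as R
def fk(q,P):
    a1,h,b,L2,e,L3,w,Lt=P; rz=lambda t:R.from_euler('z',t); ry=lambda t:R.from_euler('y',t)
    A=rz(q[0]);B=A*ry(q[1]);C=B*ry(q[2]);D=C*rz(q[3]);E=D*ry(q[4]);F=E*rz(q[5]+np.pi/2)
    return A.apply([a1,b,h])+B.apply([0,0,L2])+C.apply([e,0,L3])+E.apply([0,w,Lt]),F
D=[([-1.4001,.0879,1.37214,0,1.68359,-.10312],[148.6,-529,205.8]),
([-1.093,-.216,1.653,0,1.705,-.426],[239.8,-340.1,208.7]),([-.588,-.341,1.74,0,1.743,-.547],[330.2,-152.5,212.6]),
([-.05,-.202,1.628,-.001,1.716,-.186],[421.2,35.2,216.1]),([.312,.109,1.326,-.001,1.711,.173],[511.9,224.4,217.5]),
([.307,.2,1.571,-.002,1.385,.172],[511,220.7,45.3]),([.311,.15,1.465,0,1.523,.176],[518.7,226,124.7]),([.311,.197,1.552,-.001,1.387,.176],[519.7,226.2,56.1]),
([.007,.187,1.653,.531,1.398,-.247],[516.1,234.3,62.1])]
x0=[0,300,57,400,0,400,0,250]
r=least_squares(lambda P:np.concatenate([fk(q,P)[0]-p for q,p in D]+[(np.array(P)-x0)*.003]),x0)
P=r.x
lo=np.array([-3.1,-.76,.27,-1.08,.17,-2.57]);hi=-lo*0+np.array([3.1,2.03,2.55,4.22,2.65,2.57])
def ik(p,z,y,q0):
    z=np.array(z,float);z/=np.linalg.norm(z);y=np.array(y,float);y-=z*(y@z);y/=np.linalg.norm(y)
    M=R.from_matrix(np.column_stack([np.cross(y,z),y,z]))
    s=least_squares(lambda q:np.concatenate([(fk(q,P)[0]-p)/100,(M*fk(q,P)[1].inv()).as_rotvec()]),np.clip(q0,lo+.01,hi-.01),bounds=(lo,hi))
    return s.x,s.cost
if __name__=='__main__':
    print(P.round(1),'resid',np.abs(r.fun).max().round(2))
    print(np.round(fk(D[-1][0],P)[1].as_matrix(),3))
    q0=np.array(D[-1][0])
    # place: bar axis vertical at plate; tool dips th below horizontal at azimuth az; tool x down-ish, jaw horizontal
    for th in (20,30,40):
      for az in range(-180,180,30):
        a,t=np.radians(az),np.radians(th); h=np.array([np.cos(a),np.sin(a),0])
        z=h*np.cos(t)-np.array([0,0,1])*np.sin(t); y=np.cross(h,[0,0,-1])
        best=min((ik(np.array([564.5,-308.3,107])+17*z,z,y,s) for s in (q0,[-.5,.3,1.6,-.7,1.4,-1],[-.5,.3,1.6,1.5,1.4,1],[-.5,.3,1.6,0,.6,-1.5],[-.5,.3,1.6,3,.6,1.5])),key=lambda v:v[1])
        print(th,az,best[0].round(2),'%.1e'%best[1])
E
python3 fk.py
```

```text
[  0.  152.4  56.  448.8 100.3 499.8   0.6 349.2] resid 0.44
[[-0.117  0.991 -0.064]
 [ 0.857  0.133  0.498]
 [ 0.502  0.004 -0.865]]
20 -180 [-0.4   1.24  0.29 -0.88  2.65  0.62] 4.9e-26
20 -150 [-0.25  0.97  0.77 -0.97  2.22  0.53] 1.7e-30
20 -120 [-0.13  0.7   1.23 -1.08  1.78  0.49] 1.4e-04
20 -90 [-0.14  0.38  1.59 -1.08  1.32  0.28] 2.2e-02
20 -60 [-0.28  0.15  2.15  4.22  0.73  0.85] 9.4e-03
20 -30 [-0.65 -0.03  2.24  2.76  0.31  1.89] 1.1e-30
20 0 [-1.03  0.12  2.1   1.61  0.94  2.57] 8.3e-05
20 30 [-1.11  0.4   1.73  1.26  1.44  2.57] 3.1e-04
20 60 [-1.04  0.68  1.28  1.03  1.87  2.57] 2.2e-05
20 90 [-0.9   0.95  0.81  0.89  2.29  2.52] 1.2e-20
20 120 [-0.75  1.17  0.39  0.7   2.65  2.32] 8.8e-04
20 150 [-0.56  1.13  0.36 -0.1   2.65  1.46] 2.8e-02
30 -180 [-0.41  1.11  0.43 -0.64  2.52  0.82] 2.4e-28
30 -150 [-0.27  0.88  0.82 -0.82  2.14  0.58] 1.8e-30
30 -120 [-0.16  0.62  1.25 -0.96  1.72  0.44] 8.6e-31
30 -90 [-0.15  0.34  1.64 -1.08  1.25  0.28] 9.4e-04
30 -60 [-0.31  0.04  1.96 -1.08  0.65 -0.11] 5.4e-03
30 -30 [-0.66 -0.1   2.13  0.93  0.17 -2.57] 1.0e-03
30 0 [-1.  
[... 235 characters left out ...]
2.17] 7.6e-30
30 150 [-0.57  1.14  0.33 -0.08  2.65  1.47] 2.6e-03
40 -180 [-0.42  0.97  0.57 -0.47  2.37  0.94] 1.1e-29
40 -150 [-0.3   0.78  0.89 -0.68  2.04  0.61] 7.0e-31
40 -120 [-0.21  0.55  1.26 -0.82  1.65  0.39] 1.2e-30
40 -90 [-0.19  0.29  1.63 -0.93  1.21  0.15] 2.9e-28
40 -60 [-0.33  0.04  1.92 -0.93  0.69 -0.26] 1.4e-26
40 -30 [-0.63 -0.09  2.05  0.25  0.33 -1.88] 5.4e-27
40 0 [-0.79 -0.02  1.89  0.61  0.75 -2.57] 2.1e-02
40 30 [-1.06  0.27  1.75  1.09  1.29  2.57] 2.6e-02
40 60 [-0.98  0.52  1.32  0.81  1.71  2.57] 3.5e-03
40 90 [-0.85  0.76  0.92  0.62  2.1   2.42] 3.8e-26
40 120 [-0.72  0.96  0.59  0.38  2.4   2.07] 4.5e-30
40 150 [-0.57  1.05  0.43 -0.06  2.53  1.49] 3.6e-29
```

```bash

python3 -m pendant '[[[2,2,-3,0,0,0,85],[3,3,-4,0,0,0,85],[3,3,-4,0,0,0,85],[3,3,-4,0,0,0,85],[3,3,-4,0,0,0,60]]]' >/dev/null
python3 -m pendant '[[[0,0,0,0,0,0,35],[0,0,0,0,0,0,35],[0,0,0,0,0,0,35],[0,0,0,0,0,0,35],[0,0,0,0,0,0,35]]]' >/dev/null
python3 -m pendant '[[[0,0,0,0,0,0,35],[0,0,0,0,0,0,35],[0,0,0,0,0,0,35],[0,0,0,0,0,0,35],[0,0,0,0,0,0,35]]]' >/dev/null
python3 go.py 515 234 60 -.067 .4955 -.866 .991 .134 0
python3 -m pendant '[[[0,0,30,0,0,0,35],[0,0,60,0,0,0,35],[0,0,90,0,0,0,35],[0,0,120,0,0,0,35],[0,0,120,0,0,0,35]]]' >/dev/null
python3 -m pendant '[[[0,0,0,0,0,0,35],[0,0,0,0,0,0,35]]]' >/dev/null
python3 - <<'E'
import numpy as np
from h import *
from fk import *
from go import report
th,az=30,-115
a,t=np.radians(az),np.radians(th); h=np.array([np.cos(a),np.sin(a),0])
z=h*np.cos(t)-np.array([0,0,1])*np.sin(t); y=np.cross(h,[0,0,-1]); print('z',z.round(4),'y',y.round(4))
q0=[-.16,.62,1.25,-.96,1.72,.44]
for zz in (120,240): print(ik(np.array([564.5,-308.3,zz])+17*z,z,y,q0))
report(np.array([564.5,-308.3,240])+17*z,z,y)
f=grab('wrist','w3.png'); cv2.imwrite('pics/w3c.png',cv2.resize(f['img'],(480,300)))
E
```

```text
shift [-4.1 -3.8  1.3] turn [-0.0036  0.0049 -0.0005] t 8.8 j [ 0.013  0.197  1.647  0.532  1.39  -0.246] F [ 0.11 -0.59  1.7 ] T [-0.177  0.012  0.086] w 42.5
z [-0.366  -0.7849 -0.5   ] y [ 0.9063 -0.4226  0.    ]
(array([-0.15119119,  0.56147615,  1.31418388, -0.98611011,  1.65318146,
        0.40655896]), np.float64(4.208613530857006e-24))
(array([-0.15117305,  0.4566003 ,  1.21192173, -1.01048842,  1.76570235,
        0.23085994]), np.float64(5.668633181665616e-20))
shift [  36.5 -559.3   48.3] turn [-1.5704  0.2508 -0.4586] t 9.38 j [ 0.013  0.099  1.498  0.522  1.596 -0.126] F [ 0.5   0.65 -5.26] T [-0.815 -0.089 -0.014] w 42.5
```

View pics/w3c.png

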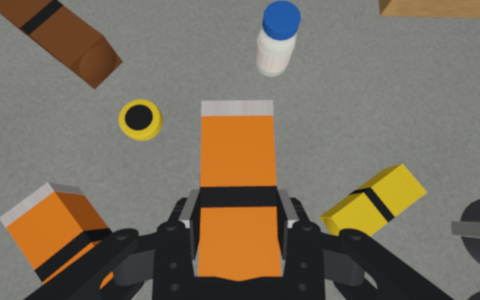

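```bash

python3 -m pendant '[[[2,-28,12,-0.08,0.013,-0.023,35],[4,-56,24,-0.16,0.025,-0.046,35],[6,-84,36,-0.24,0.038,-0.069,35],[7,-112,48,-0.31,0.05,-0.092,35],[9,-140,50,-0.39,0.063,-0.115,35]]]' >/dev/null
cat > plan.py <<'E'
import sys
from go import *
import numpy as np
def plan(X,Y,zz,th=30,az=-115):
    a,t=np.radians(az),np.radians(th); h=np.array([np.cos(a),np.sin(a),0])
    z=h*np.cos(t)-np.array([0,0,1])*np.sin(t); y=np.cross(h,[0,0,-1]); report(np.array([X,Y,zz])+17*z,z,y)
if __name__=='__main__': plan(*map(float,sys.argv[1:]))
E
python3 plan.py 564.5 -308.3 240
```

```text
shift [  28.  -418.1   -1.1] turn [-1.1779  0.1872 -0.34  ] t 9.85 j [-0.014  0.106  1.308  0.14   1.807  0.015] F [ 1.35 -0.71 -4.95] T [-0.301 -0.162  0.036] w 42.3
```

```bash

python3 -m pendant '[[[2,-30,0,-0.08,0.013,-0.023,35],[4,-60,0,-0.16,0.025,-0.046,35],[6,-90,0,-0.24,0.038,-0.069,35],[8,-120,0,-0.32,0.051,-0.092,35],[10,-150,0,-0.41,0.065,-0.12,35]]]' >/dev/null
python3 plan.py 564.5 -308.3 240
python3 -m pendant '[[[2,-30,0,-0.08,0.013,-0.023,35],[4,-60,0,-0.16,0.025,-0.046,35],[6,-90,0,-0.24,0.038,-0.069,35],[8,-120,0,-0.32,0.051,-0.092,35],[9,-150,0,-0.41,0.065,-0.12,35]]]' >/dev/null
python3 plan.py 564.5 -308.3 240
```

```text
shift [  18.6 -267.2    1.3] turn [-0.7664  0.119  -0.2181] t 10.27 j [-0.037  0.186  1.246 -0.275  1.85   0.049] F [ 0.07  0.16 -5.22] T [ 0.216 -0.256 -0.   ] w 42.5
shift [   9.8 -116.9    4.4] turn [-0.3569  0.0514 -0.0973] t 10.68 j [-0.088  0.308  1.234 -0.677  1.808  0.111] F [ 0.18 -0.49 -4.37] T [ 0.745 -0.415 -0.007] w 42.2
```

```bash

python3 -m pendant '[[[2,-25,1,-0.08,0.011,-0.022,35],[4,-50,2,-0.16,0.023,-0.043,35],[6,-75,3,-0.24,0.034,-0.065,35],[8,-100,4,-0.31,0.045,-0.085,35],[10,-117,4,-0.357,0.051,-0.097,35]]]' >/dev/null
python3 -m pendant '[[[0,0,0,0,0,0,35],[0,0,0,0,0,0,35],[0,0,0,0,0,0,35]]]' >/dev/null
python3 plan.py 564.5 -308.3 240
python3 - <<'E'
from h import *
import pickle
s=env.state()
w=grab('wrist'); t=grab('top'); g=grab('scene')
pickle.dump((s,w,t,g),open('p4.pkl','wb'))
o=np.zeros((500,800,3),np.uint8)
o[:250,:400]=cv2.resize(w['img'],(400,250)); o[:250,400:]=cv2.resize(t['img'][90:240,330:570],(400,250)); o[250:,:400]=cv2.resize(g['img'][90:260,160:432],(400,250),interpolation=2)
cv2.imwrite('pics/v4.png',o)
E
```

```text
shift [ 1.  -0.4  9.8] turn [-0.0078 -0.0116 -0.0003] t 11.35 j [-0.153  0.465  1.22  -1.004  1.762  0.233] F [ 0.04  1.02 -4.64] T [ 1.021 -0.502  0.043] w 43.0
```

View pics/v4.png

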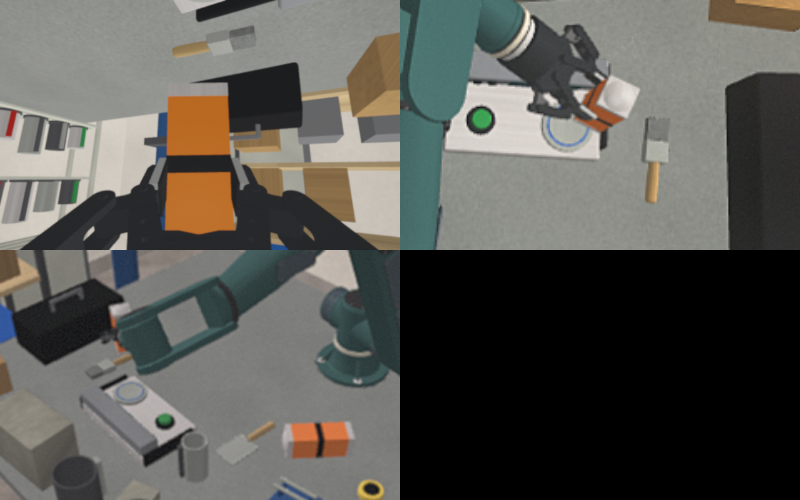

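```bash
python3 - <<'E'
from h import *
import pickle
from scipy.spatial.transform import Rotation as Ro
s,w,t,g=pickle.load(open('p4.pkl','rb'))
M=Ro.from_quat(s['tcp_rot'],scalar_first=True).as_matrix();T=np.eye(4);T[:3,:3]=M;T[:3,3]=s['eef_pos'];T=T@np.array(w['tool_from_camera'])
print('tcp',s['eef_pos'],'\n',M.round(3))
print('top dome',onz(t,462,148.2,.293))
# wrist view: visible bar face is the back(-z tool side) face; print projections of nominal upright bar corners
c=s['eef_pos']-.017*M[:,2]; h=-M[:,2].copy();h[2]=0;h/=np.linalg.norm(h); y=M[:,1]
print('bar c',c)
for dz in (-.065,-.059,0,.0,.059): print(dz,[np.round(proj(w,c+h*.022+y*sg*.022+[0,0,dz],T)) for sg in(-1,1)])
cv2.imwrite('pics/v5.png',np.hstack([cv2.resize(w['img'][120:380,200:400],(400,520)),cv2.resize(t['img'][125:190,415:465],(400,520),interpolation=2)]))
E
```

```text
tcp [ 0.55729679 -0.32122742  0.22174032] 
 [[ 0.201  0.906 -0.372]
 [ 0.46  -0.422 -0.781]
 [-0.865 -0.014 -0.502]]
top dome [ 0.56133148 -0.31283996  0.293     ]
bar c [ 0.56361266 -0.30794897  0.23027217]
-0.065 [array([273., 116.]), array([367., 116.])]
-0.059 [array([272., 128.]), array([368., 128.])]
0 [array([266., 257.]), array([370., 257.])]
0.0 [array([266., 257.]), array([370., 257.])]
0.059 [array([258., 414.]), array([374., 414.])]
```

View pics/v5.png

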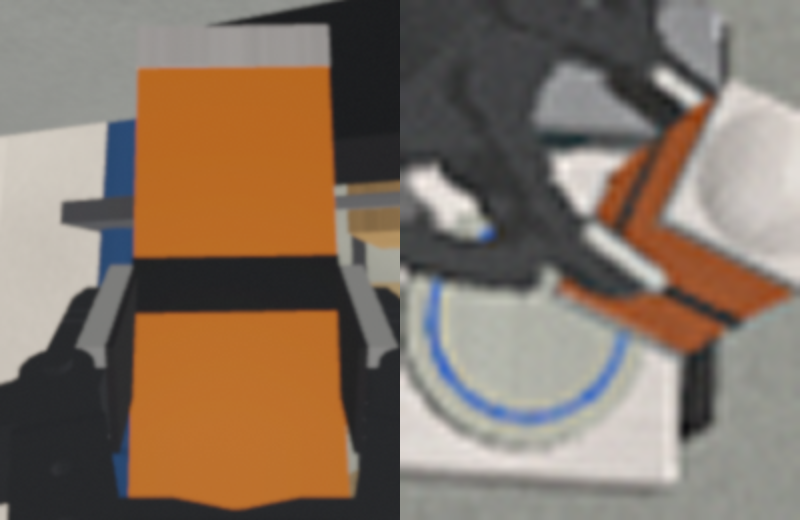

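```bash

python3 -m pendant '[[[1,0,-24,0,0,0,35],[1,0,-48,0,0,0,35],[1,0,-72,0,0,0,35],[1,0,-92,0,0,0,35],[1,0,-110,-0.005,-0.01,0,35]]]' >/dev/null
python3 -m pendant '[[[0,0,0,0,0,0,35],[0,0,0,0,0,0,35],[0,0,0,0,0,0,35]]]' >/dev/null
python3 plan.py 564.5 -308.3 103
```

```text
shift [ -2.4  -1.  -22.3] turn [ 0.0005  0.0086 -0.0032] t 12.17 j [-0.149  0.555  1.312 -0.986  1.652  0.405] F [ 0.83 -0.57 -2.96] T [ 1.018e+00 -4.650e-01 -1.000e-03] w 42.6
```

```bash

python3 -m pendant '[[[-1,-1,-6,0,0.004,0,35],[-2,-1,-12,0,0.008,0,35],[-2,-1,-17,0,0.008,0,35],[-2,-1,-17,0,0.008,0,35]]]' >/dev/null
python3 plan.py 564.5 -308.3 103
python3 -m pendant '[[[0,0,-1,0,0,0,35],[0,0,-2,0,0,0,35],[0,0,-2,0,0,0,35]]]' >/dev/null
python3 plan.py 564.5 -308.3 103
```

```text
shift [ 0.2 -0.3 -3.8] turn [-0.001  -0.0012 -0.0031] t 12.5 j [-0.151  0.574  1.325 -0.985  1.638  0.423] F [-0.35  0.36 -5.68] T [ 1.065 -0.443 -0.022] w 42.5
shift [ 0.4 -0.3 -1.4] turn [-0.0012 -0.0018 -0.0029] t 12.75 j [-0.151  0.577  1.326 -0.985  1.636  0.426] F [ 0.13 -0.37 -4.5 ] T [ 1.08  -0.531  0.013] w 42.7
```

```bash

python3 -m pendant '[[[0,0,-1,0,0,0,35],[0,0,-1,0,0,0,35],[0,0,-1,0,0,0,35]]]' >/dev/null
python3 plan.py 564.5 -308.3 103
python3 -m pendant '[[[0,0,-1,0,0,0,35],[0,0,-1,0,0,0,35],[0,0,-1,0,0,0,35]]]' >/dev/null
python3 plan.py 564.5 -308.3 103
```

```text
shift [ 0.3 -0.3 -0.6] turn [-0.0011 -0.0015 -0.003 ] t 13.0 j [-0.151  0.578  1.327 -0.985  1.636  0.428] F [-0.26  0.3  -4.15] T [ 1.071 -0.526  0.037] w 42.4
shift [ 0.2 -0.2 -0.4] turn [-0.0001 -0.0011 -0.0027] t 13.25 j [-0.151  0.579  1.327 -0.985  1.636  0.429] F [-0.43  1.25 -1.51] T [ 0.822 -0.152 -0.19 ] w 42.3
```

```bash

python3 -m pendant '[[[0,0,-0.5,0,0,0,45],[0,0,-0.5,0,0,0,50],[0,0,-0.5,0,0,0,60],[0,0,-0.5,0,0,0,75],[0,0,-0.5,0,0,0,85]]]' >/dev/null
python3 -m pendant '[[[0,0,0,0,0,0,85],[0,0,0,0,0,0,85],[0,0,0,0,0,0,85]]]' >/dev/null
python3 plan.py 564.5 -308.3 103
python3 - <<'E'
from h import *
w=grab('wrist'); t=grab('top'); g=grab('scene')
o=np.zeros((450,800,3),np.uint8)
o[:,:400][:250]=cv2.resize(w['img'],(400,250)); o[:400,400:]=cv2.resize(t['img'][120:200,390:470],(400,400),interpolation=2); o[250:,:400]=cv2.resize(g['img'][130:230,180:380],(400,200),interpolation=2)
cv2.imwrite('pics/v6.png',o)
E
```

```text
shift [ 0.   0.  -0.6] turn [ 0.0007 -0.0003 -0.0027] t 13.92 j [-0.151  0.579  1.326 -0.986  1.635  0.43 ] F [ 0.21 -0.33 -0.84] T [ 0.369 -0.183  0.011] w 85.1
```

View pics/v6.png

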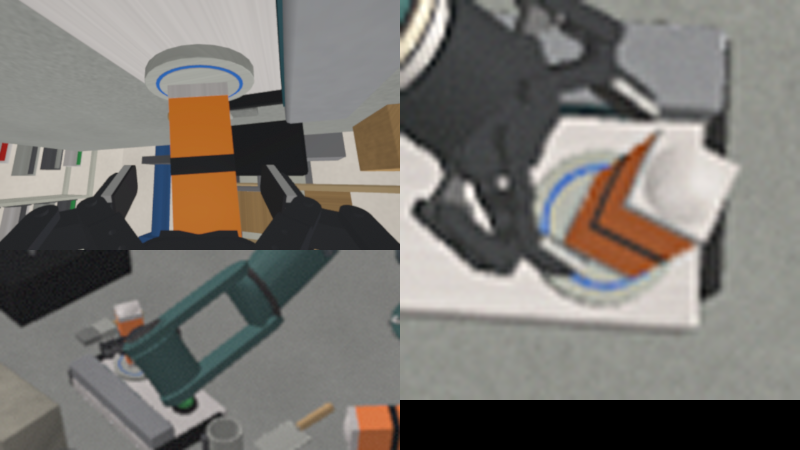

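The bar stands on the plate, leaning only a degree or two, with the fingers clear on both sides. I'll retreat along the tool axis.

```bash

python3 -m pendant '[[[4,8,5,0,0,0,85],[10,20,13,0,0,0,85],[19,39,25,0,0,0,85],[30,62,40,0,0,0,85],[42,86,55,0,0,0,85]]]' >/dev/null
python3 -m pendant '[[[12,25,20,0,0,0,85],[20,40,40,0,0,0,85],[25,50,60,0,0,0,85],[25,50,60,0,0,0,60],[25,50,60,0,0,0,40]]]' >/dev/null
python3 go.py 572 -158.5 150 0 0 -1 .9 -.42 0
python3 - <<'E'
from h import *
import pickle
t=grab('top'); g=grab('scene'); pickle.dump((t,g),open('p7.pkl','wb'))
o=np.zeros((400,800,3),np.uint8)
o[:,400:]=cv2.resize(t['img'][120:200,390:470],(400,400),interpolation=2); o[:,:400]=cv2.resize(g['img'][130:230,190:290],(400,400),interpolation=2)
cv2.imwrite('pics/v7.png',o)
E
```

```text
shift [-54.2  25.1 -61.9] turn [ 0.9498 -0.4388 -0.0021] t 14.9 j [ 0.045  0.626  1.004 -0.973  1.947  0.309] F [ 0.69  0.02 -0.99] T [ 0.344 -0.193 -0.013] w 63.6
```

View pics/v7.png

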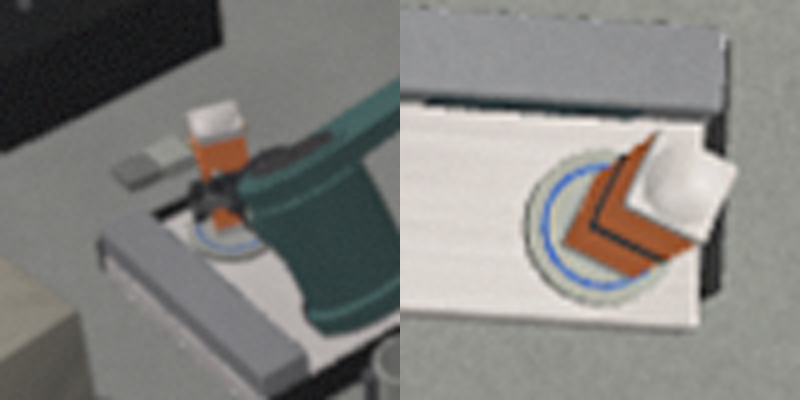

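```bash

python3 -m pendant '[[[-11,5,0,0.11,-0.05,0,20],[-22,10,0,0.22,-0.1,0,0],[-33,15,0,0.33,-0.15,0,0],[-44,20,0,0.44,-0.2,0,0],[-54,25,0,0.55,-0.25,0,0]]]' >/dev/null
python3 -m pendant '[[[0,0,-10,0.1,-0.045,0,0],[0,0,-20,0.2,-0.09,0,0],[0,0,-30,0.3,-0.14,0,0],[0,0,-40,0.4,-0.19,0,0],[0,0,-50,0.4,-0.19,0,0]]]' >/dev/null
python3 -m pendant '[[[0,0,0,0,0,0,0],[0,0,0,0,0,0,0]]]' >/dev/null
python3 go.py 572 -158.5 80 0 0 -1 .9 -.42 0
python3 - <<'E'
from h import *
import pickle
t,g=pickle.load(open('p7.pkl','rb'))
print('dome top',onz(t,446.6,155.2,.170))
K=t['img'].astype(int)
m=((K[...,1]>K[...,2]+40)&(K[...,1]>K[...,0]+20)); ys,xs=np.nonzero(m[130:190,350:410]); 
print('green',xs.mean()+350 if len(xs) else None,ys.mean()+130 if len(ys) else None,len(xs))
E
```

```text
shift [  7.8   6.6 -73.7] turn [-0.0069 -0.0084  0.0041] t 16.0 j [-0.383  0.195  1.355  0.003  1.602  0.058] F [0.   0.34 0.21] T [-0.053 -0.003  0.004] w -0.2
dome top [ 0.56819535 -0.3154236   0.17      ]
green 378.60185185185185 160.88888888888889 108
```

```bash

python3 -m pendant '[[[4,3,-25,0,0,0,0],[8,7,-50,-0.007,-0.008,0,0],[8,7,-75,-0.007,-0.008,0,0],[8,7,-90,-0.007,-0.008,0,0],[8,7,-90,-0.007,-0.008,0,0]]]' >/dev/null
python3 -m pendant '[[[0,0,0,0,0,0,0],[0,0,0,0,0,0,0]]]' >/dev/null
python3 go.py 572.3 -158.5 45 0 0 -1 .9 -.42 0
```

```text
shift [  2.2  -4.  -13.7] turn [-0.0026 -0.0103 -0.0001] t 16.58 j [-3.600e-01  2.570e-01  1.473e+00 -1.000e-03  1.422e+00  7.700e-02] F [-0.14  0.77 -0.97] T [-0.014 -0.013 -0.022] w -0.2
```

```bash

python3 -m pendant '[[[2,-4,-4,0,-0.01,0,0],[2,-4,-8,0,-0.01,0,0],[2,-4,-12,0,-0.01,0,0],[2,-4,-12,0,-0.01,0,0]]]' >/dev/null
python3 go.py 572.3 -158.5 45 0 0 -1 .9 -.42 0
python3 -m pendant '[[[0,0,-2,0,0,0,0],[0,0,-3,0,0,0,0],[0,0,-3,0,0,0,0]]]' >/dev/null
python3 go.py 572.3 -158.5 45 0 0 -1 .9 -.42 0
```

```text
shift [ 0.6  0.  -1.2] turn [-0.0029 -0.0011  0.0002] t 16.92 j [-0.367  0.266  1.488  0.002  1.389  0.069] F [ 0.04 -0.32 -0.15] T [0.005 0.024 0.025] w 0.2
shift [0.8 0.  2.1] turn [-0.0031 -0.0016  0.0004] t 17.17 j [-0.368  0.269  1.492  0.002  1.383  0.069] F [-0.42 -0.27  0.01] T [-0.032 -0.008  0.023] w 0.0
```

```bash

python3 -m pendant '[[[0,0,-1,0,0,0,0],[0,0,-2,0,0,0,0],[0,0,-2,0,0,0,0]]]' >/dev/null
python3 go.py 572.3 -158.5 45 0 0 -1 .9 -.42 0
python3 -m pendant '[[[0,0,-1,0,0,0,0],[0,0,-2,0,0,0,0],[0,0,-2,0,0,0,0]]]' >/dev/null
python3 go.py 572.3 -158.5 45 0 0 -1 .9 -.42 0
python3 -m pendant '[[[0,0,-1,0,0,0,0],[0,0,-2,0,0,0,0],[0,0,-2,0,0,0,0]]]' >/dev/null
python3 go.py 572.3 -158.5 45 0 0 -1 .9 -.42 0
```

```text
shift [0.9 0.  4.3] turn [-0.0032 -0.0019  0.0004] t 17.42 j [-0.368  0.271  1.494  0.002  1.379  0.069] F [ 0.23  1.04 -0.21] T [ 0.016 -0.011 -0.007] w -0.2
shift [ 1.1 -0.   6.5] turn [-0.0033 -0.0022  0.0004] t 17.67 j [-0.368  0.273  1.496  0.002  1.376  0.069] F [-0.04 -0.36  0.27] T [ 0.013  0.013 -0.047] w -0.1
shift [ 1.3 -0.1  8.9] turn [-0.0036 -0.0028  0.0003] t 17.92 j [-0.368  0.275  1.499  0.002  1.372  0.069] F [ 0.16 -0.78 -0.45] T [-0.049 -0.035 -0.011] w 0.2
```

```bash

python3 -m pendant '[[[0,0,-1,0,0,0,0],[0,0,-2,0,0,0,0],[0,0,-2,0,0,0,0]]]' >/dev/null
python3 go.py 572.3 -158.5 45 0 0 -1 .9 -.42 0
python3 - <<'E'
from h import *
w=grab('wrist'); g=grab('scene')
cv2.imwrite('pics/v8.png',np.hstack([cv2.resize(w['img'],(480,300)),cv2.resize(g['img'][140:240,190:290],(300,300),interpolation=2)]))
E
```

```text
shift [ 1.5 -0.2 11.2] turn [-0.0038 -0.0033  0.0003] t 18.17 j [-0.368  0.277  1.501  0.002  1.368  0.069] F [ 0.43 -0.86  0.24] T [-0.085  0.015  0.005] w 0.2
```

View pics/v8.png

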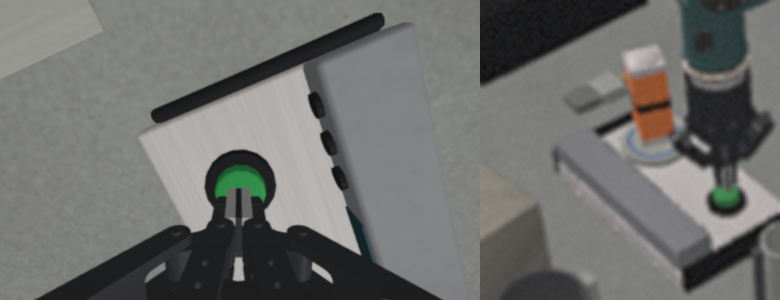

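The closed tips are centred over the green cap with no contact force yet, and the bar is standing upright. Continue down.

```bash

python3 -m pendant '[[[0,0,-1,0,0,0,0],[0,0,-2,0,0,0,0],[0,0,-2,0,0,0,0]]]' >/dev/null
python3 go.py 572.3 -158.5 45 0 0 -1 .9 -.42 0
python3 -m pendant '[[[0,0,-1,0,0,0,0],[0,0,-2,0,0,0,0],[0,0,-2,0,0,0,0]]]' >/dev/null
python3 go.py 572.3 -158.5 45 0 0 -1 .9 -.42 0
```

```text
shift [ 1.5 -0.2 13.3] turn [-0.0038 -0.0034  0.0004] t 18.52 j [-0.368  0.279  1.503  0.002  1.364  0.069] F [0.03 0.49 0.11] T [ 0.022 -0.016 -0.054] w 0.2
shift [ 1.7 -0.3 15.6] turn [-0.004  -0.0039  0.0003] t 18.77 j [-0.368  0.281  1.506  0.002  1.36   0.069] F [-0.55  0.23 -1.31] T [ 0.032 -0.009  0.038] w 0.1
```

```bash
python3 - <<'E'
from h import *
from scipy.spatial.transform import Rotation as Ro
s=env.state();w=grab('wrist');t=grab('top')
M=Ro.from_quat(s['tcp_rot'],scalar_first=True).as_matrix();T=np.eye(4);T[:3,:3]=M;T[:3,3]=s['eef_pos'];T=T@np.array(w['tool_from_camera'])
print('tcp px',proj(w,s['eef_pos'],T), 'plate ctr',proj(w,[.5645,-.3083,.04],T))
for z in (.03,.035,.04,.045): print(z,'green ctr',proj(w,[.5735-(z-.038)*.17,-.159,z],T))
i=w['img']; cv2.imwrite('pics/v9.png',cv2.resize(i[160:300,220:420],(800,560),interpolation=2))
E
```

```text
tcp px (np.float64(317.9499374770663), np.float64(245.0496162714577)) plate ctr (np.float64(412.04564113275006), np.float64(460.76027070965904))
0.03 green ctr (np.float64(325.82251911629123), np.float64(243.66536806829887))
0.035 green ctr (np.float64(324.5064441550001), np.float64(248.13590691420816))
0.04 green ctr (np.float64(323.1182161749677), np.float64(252.85220746965337))
0.045 green ctr (np.float64(321.6516870597715), np.float64(257.83526806698717))
```

View pics/v9.png

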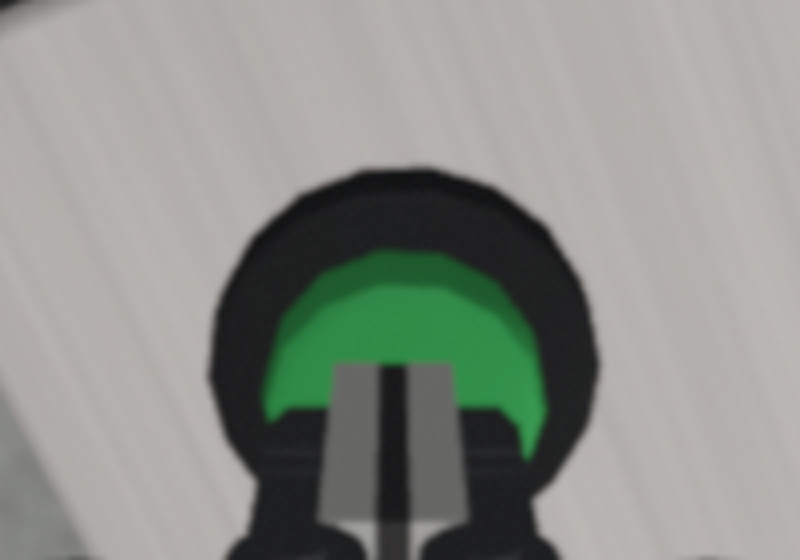

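```bash

for i in 1; do python3 -m pendant '[[[0,0,-1,0,0,0,0],[0,0,-2,0,0,0,0],[0,0,-2,0,0,0,0]]]' >/dev/null
python3 go.py 572.3 -158.5 45 0 0 -1 .9 -.42 0; 
python3 -m pendant '[[[0,0,-1,0,0,0,0],[0,0,-2,0,0,0,0],[0,0,-2,0,0,0,0]]]'; done
```

```text
shift [ 1.4 -0.2 17.4] turn [-0.0037 -0.0033  0.0003] t 19.12 j [-0.368  0.283  1.507  0.002  1.356  0.069] F [ 0.66 -0.22  1.12] T [-0.014 -0.02   0.029] w 0.1
time: 19.37
eef_pos: [0.5709, -0.1583, 0.0258]
tcp_rot: [-0.002, 0.844, 0.537, -0.0]
contact_force: [-0.2, 0.7, 2.2]
grip_width: -0.0004
```

```bash

python3 -m pendant '[[[0,0,-1,0,0,0,0],[0,0,-2,0,0,0,0],[0,0,-3,0,0,0,0],[0,0,-3,0,0,0,0]]]' 
python3 -m pendant '[[[0,0,-1,0,0,0,0],[0,0,-2,0,0,0,0],[0,0,-3,0,0,0,0],[0,0,-3,0,0,0,0]]]' 
```

```text
time: 19.7
eef_pos: [0.571, -0.1583, 0.0229]
tcp_rot: [-0.002, 0.844, 0.537, -0.0]
contact_force: [-1.4, 0.5, 4.3]
grip_width: 0.0001
time: 20.03
eef_pos: [0.571, -0.1584, 0.0216]
tcp_rot: [-0.002, 0.844, 0.537, -0.0]
contact_force: [-4.2, 0.9, 10.1]
grip_width: -0.0
```

```bash

python3 -m pendant '[[[0,0,-1,0,0,0,0],[0,0,-2,0,0,0,0],[0,0,-2,0,0,0,0]]]' 
python3 -m pendant '[[[0,0,10,0,0,0,0],[0,0,25,0,0,0,0],[0,0,55,0,0,0,0],[0,0,90,0,0,0,0],[0,0,120,0,0,0,0]]]' 
python3 -m pendant '[[[0,0,20,0,0,0,0],[0,0,30,0,0,0,0],[0,0,30,0,0,0,0],[0,0,30,0,0,0,0],[0,0,30,0,0,0,0]]]'
python3 - <<'E'
from h import *
t=grab('top'); g=grab('scene')
cv2.imwrite('pics/v10.png',np.hstack([cv2.resize(t['img'][110:200,345:495],(500,300),interpolation=2),cv2.resize(g['img'][140:240,190:290],(300,300),interpolation=2)]))
E
```

```text
time: 20.28
eef_pos: [0.5711, -0.1584, 0.0216]
tcp_rot: [-0.002, 0.844, 0.537, -0.0]
contact_force: [-4.1, 3.0, 11.6]
grip_width: 0.0005
time: 20.7
eef_pos: [0.571, -0.1583, 0.1425]
tcp_rot: [-0.002, 0.844, 0.537, -0.0]
contact_force: [1.0, 0.2, 1.3]
grip_width: -0.0001
time: 21.12
eef_pos: [0.5699, -0.158, 0.1698]
tcp_rot: [-0.004, 0.844, 0.537, -0.001]
contact_force: [-0.3, -0.4, -0.3]
grip_width: 0.0003
```

```bash
python3 - <<'E'
from h import *
import pickle
t0,_=pickle.load(open('p7.pkl','rb')); a=t0['img'].astype(int)
for k in range(2):
    b=grab('top')['img'].astype(int)
    print('bar patch diff',np.abs(a-b)[125:195,412:470].mean().round(2),np.abs(a-b)[125:195,412:470].max())
for im in (a,b):
    m=(im[...,2]>im[...,1]+60)[125:195,412:470]&(im[...,0]<80)[125:195,412:470]; y,x=np.nonzero(m); print(len(x),x.mean()+412,y.mean()+125)
workorder.finish_job()
E
```

```text
bar patch diff 36.19 200
bar patch diff 36.14 195
175 433.9371428571429 164.68571428571428
38 440.5526315789474 169.57894736842104
the job is handed in; nothing more can be done
```

```bash
python3 - <<'E'
import cv2,numpy as np
for n,o in (('v8',480),('v10',500)):
    s=cv2.imread(f'pics/{n}.png')[:,o:o+300].astype(int); m=(s[...,2]>s[...,1]+50)&(s[...,2]>s[...,0]+60); y,x=np.nonzero(m)
    print(n,len(x),x.mean(),y.mean(),x.min(),x.max(),y.min(),y.max())
E
```

```text
v8 1836 170.78322440087146 105.35403050108933 147 192 73 139
v10 1849 170.79935100054084 105.50027041644132 146 193 73 139
```

I lifted the bar and felt about 5 N with 0.145 N·m, so the end towards +y was the heavy one. I laid it back on the rest and let go, took it again with a 30° tilted grasp and stood it heavy end down near the middle of the plate. I then pressed the button, withdrew upwards and handed the job in. It took about 21 s of the 64 s.

**Last checks**
- **Bar after the press:** in the scene camera its orange area is the same before and after withdrawing, within 0.2 px of the enlarged picture, so it was standing still. I worked this out just after handing in, from a picture saved beforehand.
- **Bar position:** after I let go, its top was about 8 mm from the plate's centre as seen from above. The limit is 35 mm.
- **Button:** the tool reached a hard stop at about 11 N, well above the 5 N needed at full travel. I did not see the button come back up, because the picture limit was reached. The tool was about 150 mm above the stop with force near zero.

**What disagreed**
- **Top view:** its final comparison of the bar area did not match the earlier one (mean difference 36). The gripper over the button probably hides part of the bar in that view, but I did not confirm that. The comparison and the hand-in were in one script, so I did not look into it first.
- **Button height:** I met the button at a measured tool height of about 26 mm, lower than I expected from the deck. The closed finger tips seem to sit several millimetres short of the stated tool point.

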